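# Present the milling ball dish to the bowl

### The arm

A 7-joint arm with a two-finger parallel gripper is mounted at the origin on a cart in front of the work surface, level with it; the furniture and walls round the work are solid. World frame = base frame: x ahead of the robot, y to its left, z up, the work surface at z = 0. Lengths are in m, angles in degrees, forces in N, time in s.
With the tool pointing down it reaches from about 0.4 to 0.9 m from the base axis. Payload 5.5 kg.
Tool frame: the origin (TCP) lies at the very end of the fingers, on their centre line; the grasp point (between the pads) lies 19 mm behind it (env.grasp_offset is the distance from the TCP to the grasp point, in m); z points along the fingers, y is the line along which they close (so a half turn about z gives the same grasp; the last joint's range is limited). The gripper opens to 92 mm and grips with 3 to 60 N. Pads are 19 mm wide; open, the fingers measure 130 mm over their backs; the gripper's body (75 mm by 190 mm) begins 47 mm behind the grasp point.
Start: joints at [-62.212, 28.699, -24.465, 88.831, 12.651, 65.22, -12.049], TCP at [0.143, 0.634, 0.227] pointing down, gripper open.
Joint ranges: [-164.97, 164.97], [-17.58, 116.51], [-87.97, 89.64], [11.32, 138.91], [-80.73, 260.73], [10.89, 115.49], [-147.41, 147.41]. Speed limits (degrees/s): [147.25, 147.25, 180, 180, 180, 180, 180].

### API

Orientations are given as a 3x3 rotation matrix whose columns are the frame's x, y, z axes.
In Python, from cell import env, order, get_image, camera_model gives the robot as it stands (env), with the cameras as plain functions and the job (order).
- The arm moves only by the shell command python3 shift.py 'ROWS' [FORCE]. ROWS is rows parted by semicolons, their numbers by spaces, 1 to 10 of them, each of 7 numbers: the finger opening in m, then dx, dy, dz in m, then a rotation vector rx, ry, rz in degrees; each row is the pose to reach, as a shift and turn from the pose commanded when the command began, along the tool's axes at that moment; what a row does not reach only later rows make up. A row lasts 1/8 s, in which the tool goes at most 0.0625 m and 10.7 degrees, less where a joint would pass 70% of its speed; a pose out of reach is approached as far as the arm can. The fingers move at their own pace and stop on an object; FORCE is the grip in N (left out, the last holds). Time passes only in rows, so rows that do not move let the fingers close. It prints the time, the measured TCP pose, the force, the opening and the grip force at its end.
- env.read_state(): the state, without advancing time (a new reading comes with each control period).
- get_image(name): name is "side" or "top"; returns the picture (420x560x3 uint8, blue, green, red); there is no depth.
- camera_model(name): a dict with "fx", "fy", "cx", "cy" (pixels), "position" and "orientation" of the camera in the world. Camera axes: x right, y down, z forward; pixel columns grow to the right and rows downward; lengths in m; the calibration is good to about 2 mm. A picture is of the moment at which its call begins. camera_model takes no time and is no camera call.
- order.sign_off(): hands the job in; it is judged then, once.
The state is a dict: "clock": time; "joints": joint angles; "qd": joint speeds; "effort": joint torques, N m; "tcp_pos": TCP position; "eef_rot": TCP orientation; "force": force on the tool from outside, world axes, zero at the start; "ft_torque": the same for the moment, N m; "grip_width": finger opening in m; "grip_force": force on a finger pad.
Only numpy, scipy, OpenCV 4.12 (cv2) and the standard library are available. Lean on these libraries where they do the work, as an engineer would, in place of code of your own. Each camera call takes 0.05 s, during which the arm holds its last target. There are 200 camera calls.

### The job

A ball for the mill lies loose in the dished plate on the stand. Lift the plate by its bow handle, turn it level through a quarter turn from how it stands, towards the side where the deep open bowl is, and finish while still holding it: level, with its pouring lip over the middle of the bowl, a few centimetres above the rim and clear of it, so that I can tip the ball in. The ball must stay in the middle of the plate all the way, and the bowl and the other loose things stay where they are.

Things in the scene. Friction and masses are not known exactly. Their poses are not given: they have to be found in the camera images.
- dish: round aluminium dished plate, 117 mm across, rim 25 mm high, 0.22 kg, loose on the stand. Origin: centre of its underside, z up, +x to its pouring lip. A rigid bow handle spans it along y (feet at y = +-56 mm). The hollow is very shallow (slope 0.12 in the middle, 0.28 from 24 mm out, steep beyond 42 mm): the ball rolls off centre if the plate tilts or is jerked
- dish_grip (a point): middle of the black grip bar on top of the bow, 95 mm above the plate's underside: 12 mm thick along the plate's x, 46 mm long along its y, 14 mm high; nearly over the plate's centre of mass
- dish_lip (a point): outer tip of the pouring lip (a 20 mm wide beak on the rim), 77 mm from the plate's centre along its +x, 25 mm above its underside
- dish_middle (a point): the middle of the hollow, where the ball's centre rests: 15 mm above the plate's underside
- ball_center (a point): centre of the white ceramic ball, 20 mm in diameter, 20 g, that lies loose in the middle of the plate
- stand: grey square stand, 108 x 108 mm, fixed; origin at the centre of its underside. The plate's foot (72 mm across) rests on it 14 mm above the worktop, inside a ring 80 mm wide inside that stands 3.5 mm higher. Its x axis is the direction in which the plate's lip points at the start (within about 3 degrees)
- bowl: deep white open rubber bowl, 120 mm across the rim, 62 mm high, 0.15 kg, loose, to the left or the right of the stand as the plate's lip points; origin at the centre of its underside
- flask: bronze press flask, closed block 66 x 107 x 54 mm, on the other side of the stand; origin at the centre of its underside; leave alone
- tape: roll of tape lying flat, 67 mm across, 24 mm high, behind the stand; origin under its centre; leave alone
- cup: small mixing cup, 44 mm across, 38 mm high, behind the stand; origin under its centre; leave alone
- model: plaster jaw model 50 x 64 x 27 mm; origin under its centre; leave alone

How it is judged (in metres and radians):
On the way, in this order (a step that is already met when the one before it is completed fails the run):
1. the plate is lifted clear of the stand, level, with the ball in its middle (contact force between the fingers and dish above 1 N and angle between dish's own z axis and vertical below 0.12 rad and horizontal distance between ball_center and dish_middle below 0.022 m and height (world z) of dish above 0.035 m), for 0.2 s.
2. the plate is turned through a quarter turn in the air, level, with the ball in its middle (all of step 1 and angle between the x axis of dish and the y axis of stand, either way round below 0.22 rad), for 0.2 s.
At the end, for the whole second after the job is handed in: Plate held still, level (0.12 rad), a quarter turn (within 0.22 rad) from the stand's x axis, lip tip within 35 mm of the bowl's axis, underside 66 to 150 mm up, touching no bowl, stand or flask; ball within 22 mm of the plate's middle; bowl and bystanders moved under 15 mm (contact force between the fingers and dish above 1 N and angle between dish's own z axis and vertical below 0.12 rad and horizontal distance between ball_center and dish_middle below 0.022 m and angle between the x axis of dish and the y axis of stand, either way round below 0.22 rad and x of bowl in the frame of dish above 0.03 m and horizontal distance between dish_lip and bowl below 0.035 m and height (world z) of dish between 0.066 and 0.15 m and linear speed of dish below 0.03 m/s and contact force between dish and bowl below 0.2 N and contact force between dish and stand below 0.2 N and contact force between dish and flask below 0.2 N and distance of each of bowl, flask, tape, cup, model from where it was at the start of the episode below 0.015 m); the arm keeps its last pose, push and grip.
It fails at once if the ball runs more than 32 mm off the middle of the plate (horizontal distance between ball_center and dish_middle above 0.032 m).
It fails at once if the plate is tipped more than 0.25 rad (angle between dish's own z axis and vertical above 0.25 rad).
It fails at once if the bowl or a bystander is moved more than 15 mm (distance of any of bowl, flask, tape, cup, model from where it was at the start of the episode above 0.015 m).
It also fails if it takes over 45 s, if anything falls off the work surface, if the arm or the gripper's body presses on something with over 40 N, if the wrist force passes 120 N, or if a joint passes its speed limit or range.

## Working session

There is one attempt and no reset: what is moved stays moved. The work goes in short steps, Python scripts to look and compute and a shell command to move; the robot and the scene stay as the last step left them, time stands still between calls to the robot, and variables do not carry over. Pictures are saved under pics/ and viewed, at most 10 in all, crops included, and the job is handed in when it is done.

```bash
ls; mkdir -p pics
python3 - <<'E'
from cell import env, order, get_image, camera_model
import cv2
for n in("top","side"):
    cv2.imwrite(f"pics/{n}0.png",get_image(n)); print(n,camera_model(n))
s=env.read_state(); print(s)
E
```

```text
cell.py
pics
shift.py
top {'fx': 483.5918005834426, 'fy': 483.5918005834426, 'cx': 283.81413548744274, 'cy': 213.2354889445387, 'position': array([0.5072656 , 0.08381214, 1.12181039]), 'orientation': array([[ 1.81780972e-02, -9.92542112e-01,  1.20539256e-01],
       [-9.99834271e-01, -1.81653102e-02,  1.20499541e-03],
       [ 9.93624290e-04, -1.20541184e-01, -9.92707830e-01]])}
side {'fx': 541.1752827856715, 'fy': 541.1752827856715, 'cx': 271.53287755468244, 'cy': 206.86403078900315, 'position': array([0.31433805, 0.97892676, 0.52811822]), 'orientation': array([[-0.94251352, -0.15342654,  0.29686455],
       [-0.33384213,  0.39308971, -0.85675546],
       [ 0.01475463, -0.9066095 , -0.42171261]])}
{'clock': 0.1, 'joints': array([-62.21186366,  28.74830548, -24.45549032,  88.88404176,
        12.65087706,  65.2195177 , -12.04877429]), 'qd': array([ 0.0390857 , -0.22912992,  0.00966585, -0.06368914, -0.00308661,
        0.02581254,  0.02648777]), 'effort': array([-1.03615262e-02, -5.67867351e+01, -5.83832413e+00, -2.79920572e+01,
       -6.90252660e-02,  2.40498176e-02,  3.00342492e-05]), 'tcp_pos': array([0.14287645, 0.63347099, 0.22579583]), 'eef_rot': array([[-9.75519826e-01,  2.19911040e-01, -4.51243126e-04],
       [ 2.19911490e-01,  9.75518416e-01, -1.66006084e-03],
       [ 7.51302734e-05, -1.71865581e-03, -9.99998520e-01]]), 'force': array([-0.06884   , -0.53088954,  1.78079749]), 'ft_torque': array([-0.02756068, -0.00049007,  0.01862174]), 'grip_force': 0.0, 'grip_width': 0.09175015845261286}
```

View pics/top0.png

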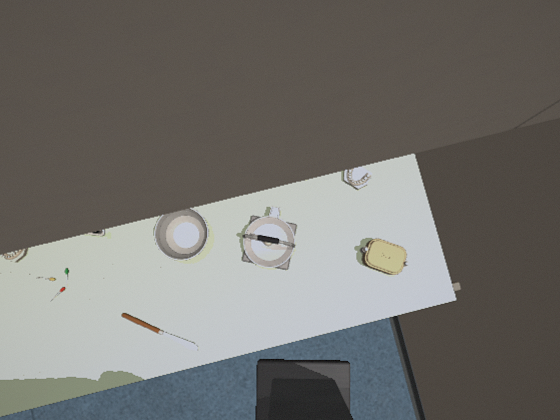

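View pics/side0.png

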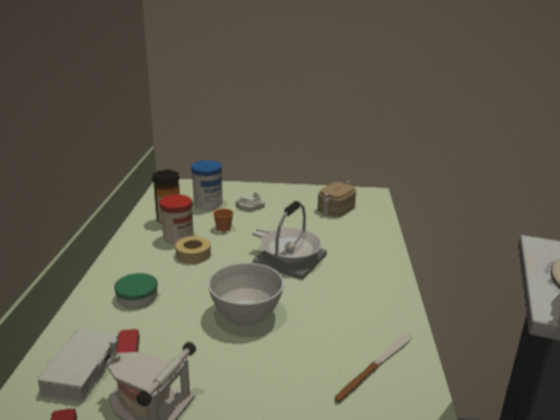

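Run:
```python
import cv2,numpy as np
a=cv2.imread("pics/top0.png")[180:290,140:310]; b=cv2.imread("pics/side0.png")[185:335,190:340]
a=cv2.resize(a,None,fx=4.7,fy=4.7,interpolation=cv2.INTER_CUBIC); cv2.imwrite("pics/tc.png",a)
b=cv2.resize(b,None,fx=4,fy=4,interpolation=cv2.INTER_CUBIC); cv2.imwrite("pics/sc.png",b)
```

```text
(no output)
```

View pics/tc.png

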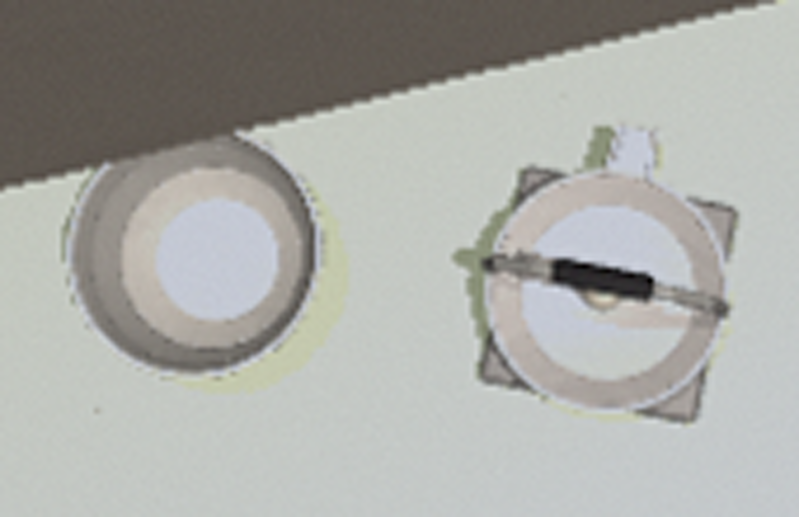

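View pics/sc.png

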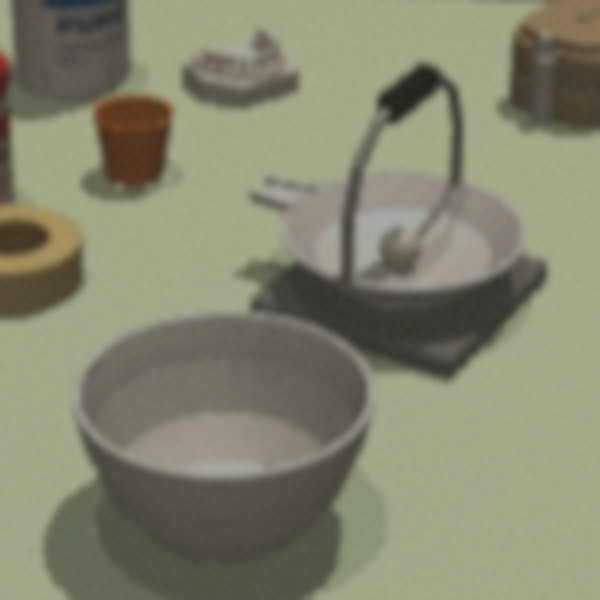

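```bash
cat > h.py <<'E'
from cell import env, order, get_image, camera_model
import numpy as np
def ray(n,u,v):
    c=camera_model(n); d=c["orientation"]@[(u-c["cx"])/c["fx"],(v-c["cy"])/c["fy"],1]; return np.array(c["position"]),d
def atz(n,u,v,z):
    p,d=ray(n,u,v); return p+d*(z-p[2])/d[2]
T=lambda u,v:("top",140+u/4.7,180+v/4.7)
S=lambda u,v:("side",190+u/4,185+v/4)
E
python3 - <<'E'
from h import *
pr=lambda k,*a:print(k,atz(*a).round(4))
pr("bowl top",*T(194,250),.062); pr("bowl side",*S(224,397),.062)
pr("dish top",*T(607,291),.039); pr("dish side",*S(404,238),.039)
pr("bar top",*T(603,279),.112); pr("bar side",*S(410,92),.109)
a,b=atz(*T(553,265),.112),atz(*T(653,284),.112);pr("lip",*T(635,128),.039)
print("bar dir",a-b,np.degrees(np.arctan2(*(a-b)[[1,0]])))
l=atz(*T(635,128),.039)-atz(*T(607,291),.039);print("lip dir",np.degrees(np.arctan2(l[1],l[0])))
a,b=atz(*T(487,263),.04),atz(*T(725,308),.04);print("feet",np.degrees(np.arctan2(*(a-b)[[1,0]])),(a+b)/2,np.linalg.norm(a-b))
for k,p in dict(a=(525,168),b=(738,207),c=(693,422),d=(480,380)).items(): pr("stand "+k,*T(*p),.016)
for z in (0,.4,.5,.6): print("cab",z,atz(*T(235,133),z),atz(*T(770,3),z))
E
```

```text
bowl top [0.5877 0.3094 0.062 ]
bowl side [0.584  0.3163 0.062 ]
dish top [0.5735 0.1168 0.039 ]
dish side [0.5692 0.129  0.039 ]
bar top [0.5743 0.1165 0.112 ]
bar side [0.572  0.1181 0.109 ]
lip [0.652 0.105 0.039]
bar dir [0.00764495 0.0446502  0.        ] 80.28410071403364
lip dir -8.500197389780958
feet 80.34074040706187 [0.57602008 0.11735331 0.04      ] 0.1154085303536409
stand a [0.6344 0.159  0.016 ]
stand b [0.6171 0.0544 0.016 ]
stand c [0.5123 0.0746 0.016 ]
stand d [0.5306 0.178  0.016 ]
cab 0 [0.65109853 0.30480181 0.        ] [0.72169994 0.03942787 0.        ]
cab 0.4 [0.59981253 0.2260043  0.4       ] [0.64523984 0.05525382 0.4       ]
cab 0.5 [0.58699102 0.20630492 0.5       ] [0.62612481 0.0592103  0.5       ]
cab 0.6 [0.57416952 0.18660555 0.6       ] [0.60700979 0.06316679 0.6       ]
```

```bash
cat >> h.py <<'E'
from scipy.spatial.transform import Rotation as R
def goal(p,psi):
    s=env.read_state(); A=s["eef_rot"]; c,n=np.cos(np.radians(psi)),np.sin(np.radians(psi))
    y=np.array([c,n,0]);z=np.array([0,0,-1.]);B=np.column_stack([np.cross(y,z),y,z])
    print("shift",(A.T@(np.array(p)-s["tcp_pos"])).round(4),"rot",np.degrees(R.from_matrix(A.T@B).as_rotvec()).round(2),"t",s["clock"],"q",s["joints"].round(0),"F",s["force"].round(1))
E
python3 -c "
from h import *
goal([.573,.117,.2],-9.3)"
python3 shift.py '0.092 -0.03 -0.02 0 0 0 4;0.092 -0.07 -0.05 0 0 0 10;0.092 -0.11 -0.08 0 0 0 17;0.092 -0.15 -0.11 0 0 0 24;0.092 -0.19 -0.14 0 0 0 31;0.092 -0.23 -0.17 0 0 0 38;0.092 -0.27 -0.2 0 0 0 45;0.092 -0.31 -0.23 0 0 0 52;0.092 -0.34 -0.255 0 0 0 58;0.092 -0.36 -0.27 0 0 0 62'; python3 -c "
from h import *
goal([.573,.117,.2],-9.3)"
```

```text
clock: 1.35
tcp_pos: [0.4357, 0.2895, 0.2264]
eef_rot: [[-0.259, 0.966, -0.0], [0.966, 0.259, -0.001], [-0.001, -0.001, -1.0]]
force: [0.6, 0.2, 0.8]
grip_width: 0.0919
grip_force: 0.0
shift [-0.2021  0.0879  0.0265] rot [-2.000e-02  4.000e-02  2.431e+01] t 1.35 q [-32.  14.  -5. 108.   1.  58. -23.] F [0.6 0.2 0.8]
```

```bash
python3 shift.py '0.092 -0.025 0.01 0 0 0 3;0.092 -0.06 0.025 0 0 0 7;0.092 -0.1 0.042 0 0 0 12;0.092 -0.14 0.06 0.006 0 0 17;0.092 -0.17 0.075 0.015 0 0 21;0.092 -0.19 0.083 0.022 0 0 23.5;0.092 -0.202 0.088 0.0265 0 0 24.3;0.092 -0.202 0.088 0.0265 0 0 24.3;0.092 -0.202 0.088 0.0265 0 0 24.3'; python3 -c "
from h import *
import cv2
goal([.573,.117,.09],-9.3)
a=get_image('top')[160:280,150:310];b=get_image('side')[100:300,180:380]
cv2.imwrite('pics/p1.png',np.hstack([cv2.resize(a,(480,360)),cv2.resize(b,(320,320))[:,:].copy() if 0 else cv2.resize(b,(320,360))]))"
```

```text
clock: 2.48
tcp_pos: [0.5723, 0.1215, 0.2003]
eef_rot: [[0.154, 0.988, -0.0], [0.988, -0.154, 0.001], [0.001, -0.001, -1.0]]
force: [-0.5, 0.8, -0.4]
grip_width: 0.092
grip_force: 0.0
shift [-0.0044  0.0014  0.1103] rot [-0.03 -0.05  0.43] t 2.475 q [-19.  22.   5. 101.  -2.  58. -21.] F [-0.5  0.8 -0.4]
```

View pics/p1.png

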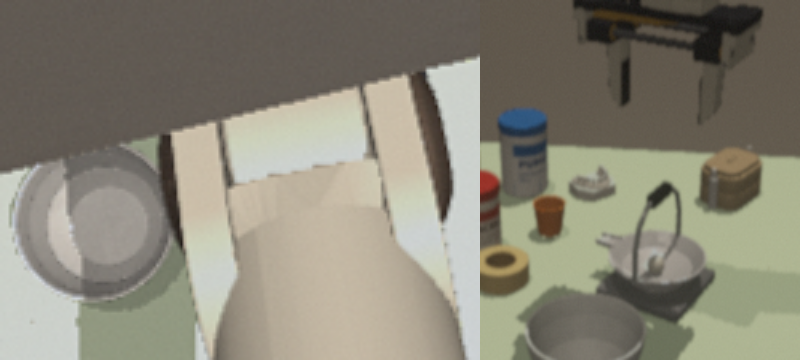

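```bash
python3 shift.py '0.092 0 0 0.015 0 0 0;0.092 0 0 0.035 0 0 0;0.092 0 0 0.055 0 0 0;0.092 0 0 0.075 0 0 0;0.092 0 0 0.09 0 0 0;0.092 0 0 0.1 0 0 0;0.092 0 0 0.105 0 0 0;0.092 0 0 0.11 0 0 0;0.092 0 0 0.11 0 0 0;0.092 0 0 0.11 0 0 0'; python3 -c "
from h import *
import cv2
goal([.573,.117,.09],-9.3)
b=get_image('side')[120:270,200:400]
cv2.imwrite('pics/p2.png',cv2.resize(b,(800,600),interpolation=cv2.INTER_CUBIC))"
```

```text
clock: 3.82
tcp_pos: [0.5733, 0.1199, 0.0907]
eef_rot: [[0.157, 0.988, 0.001], [0.988, -0.157, 0.0], [0.0, 0.001, -1.0]]
force: [0.6, -0.7, 0.0]
grip_width: 0.0919
grip_force: 0.0
shift [-0.003   0.0002  0.0007] rot [ 0.04 -0.02  0.29] t 3.825 q [-18.  30.   5. 105.  -3.  45. -21.] F [ 0.6 -0.7  0. ]
```

View pics/p2.png

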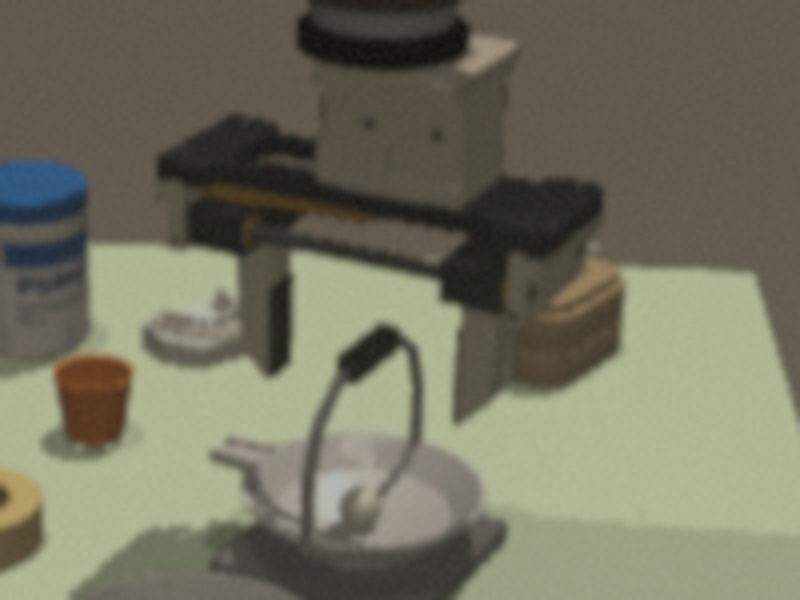

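```bash
python3 shift.py '0.05 -0.001 0 0 0 0 0;0.035 -0.002 0 0 0 0 0.2;0.025 -0.003 0 0 0 0 0.3;0.02 -0.003 0 0 0 0 0.3;0.018 -0.003 0 0 0 0 0.3;0.016 -0.003 0 0 0 0 0.3;0.014 -0.003 0 0 0 0 0.3;0.012 -0.003 0 0 0 0 0.3;0.01 -0.003 0 0 0 0 0.3;0.008 -0.003 0 0 0 0 0.3' 4; python3 -c "
from h import *
goal([.573,.117,.09],-9.3)"
```

```text
clock: 5.12
tcp_pos: [0.5721, 0.1168, 0.0899]
eef_rot: [[0.162, 0.987, -0.001], [0.987, -0.162, -0.0], [-0.0, -0.001, -1.0]]
force: [-0.2, 0.4, -1.2]
grip_width: 0.0123
grip_force: 4.0
shift [ 0.0004  0.0009 -0.0001] rot [-0.04  0.02 -0.01] t 5.125 q [-18.  30.   5. 105.  -3.  45. -21.] F [-0.2  0.4 -1.2]
```

Gripped at 12.3 mm. I'll firm the grip and lift slowly.

```bash
python3 shift.py '0 0 0 0 0 0 0;0 0 0 0 0 0 0' 15; python3 shift.py '0 0 0 0 0 0 0;0 0 0 0 0 0 0;0 0 0 -0.001 0 0 0;0 0 0 -0.003 0 0 0;0 0 0 -0.006 0 0 0;0 0 0 -0.009 0 0 0;0 0 0 -0.011 0 0 0;0 0 0 -0.012 0 0 0;0 0 0 -0.012 0 0 0' 35; python3 -c "
from h import *
import cv2
goal([.573,.117,.18],-9.3)
b=get_image('side')[150:300,200:400]
cv2.imwrite('pics/p3.png',cv2.resize(b,(800,600),interpolation=cv2.INTER_CUBIC))"
```

```text
clock: 5.38
tcp_pos: [0.5722, 0.1169, 0.09]
eef_rot: [[0.162, 0.987, -0.001], [0.987, -0.162, -0.0], [-0.0, -0.001, -1.0]]
force: [-0.2, -1.6, -2.2]
grip_width: 0.0113
grip_force: 15.0
clock: 6.5
tcp_pos: [0.5725, 0.1169, 0.1023]
eef_rot: [[0.162, 0.987, 0.0], [0.987, -0.162, 0.0], [0.0, 0.0, -1.0]]
force: [-0.7, -0.5, -2.4]
grip_width: 0.0118
grip_force: 35.0
shift [ 0.0002  0.0005 -0.0777] rot [ 0.01 -0.   -0.01] t 6.5 q [-18.  29.   5. 105.  -3.  46. -21.] F [-0.7 -0.5 -2.4]
```

View pics/p3.png

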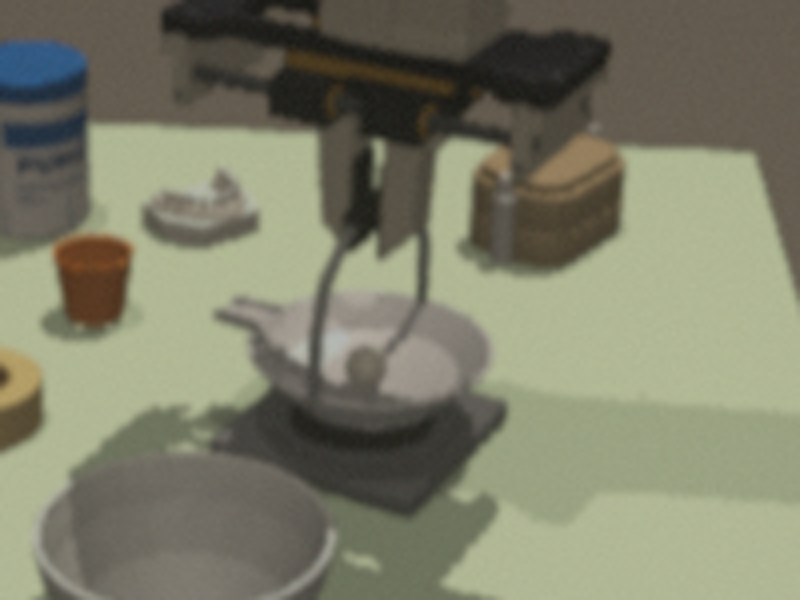

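```bash
python3 shift.py '0 0 0 -0.002 0 0 0;0 0 0 -0.006 0 0 0;0 0 0 -0.013 0 0 0;0 0 0 -0.022 0 0 0;0 0 0 -0.032 0 0 0;0 0 0 -0.042 0 0 0;0 0 0 -0.052 0 0 0;0 0 0 -0.06 0 0 0;0 0 0 -0.065 0 0 0;0 0 0 -0.068 0 0 0'; python3 shift.py '0 0 0 0 0 0 0;0 0 0 0 0 0 0;0 0 0 0 0 0 0;0 0 0 0 0 0 -1;0 0 0 0 0 0 -3;0 0 0 0 0 0 -6;0 0 0 0 0 0 -10;0 0 0 0 0 0 -14;0 0 0 0 0 0 -18;0 0 0 0 0 0 -22';python3 -c "
from h import *
goal([.573,.236,.17],80.7)"
```

```text
clock: 7.8
tcp_pos: [0.5725, 0.1169, 0.1705]
eef_rot: [[0.162, 0.987, 0.0], [0.987, -0.162, 0.0], [0.0, 0.0, -1.0]]
force: [-0.2, 0.3, -1.5]
grip_width: 0.0119
grip_force: 35.0
clock: 9.05
tcp_pos: [0.5724, 0.1169, 0.1702]
eef_rot: [[-0.223, 0.975, -0.0], [0.975, 0.223, 0.0], [0.0, -0.0, -1.0]]
force: [-0.0, 0.4, -1.8]
grip_width: 0.0115
grip_force: 35.0
shift [0.116  0.0272 0.0002] rot [-0.00e+00 -1.00e-02 -6.78e+01] t 9.05 q [-15.  24.   1. 102.  -0.  54.  -1.] F [-0.   0.4 -1.8]
```

```bash
python3 shift.py '0 0 0 0 0 0 -4;0 0 0 0 0 0 -9;0 0 0 0 0 0 -14;0 0 0 0 0 0 -19;0 0 0 0 0 0 -24;0 0 0 0 0 0 -29;0 0 0 0 0 0 -34;0 0 0 0 0 0 -39;0 0 0 0 0 0 -44;0 0 0 0 0 0 -48'; python3 shift.py '0 0 0 0 0 0 -4;0 0 0 0 0 0 -8;0 0 0 0 0 0 -12;0 0 0 0 0 0 -15;0 0 0 0 0 0 -17.5;0 0 0 0 0 0 -19;0 0 0 0 0 0 -19.8;0 0 0 0 0 0 -19.8;0 0 0 0 0 0 -19.8;0 0 0 0 0 0 -19.8';python3 -c "
from h import *
import cv2
goal([.573,.236,.17],80.7)
b=get_image('side')[130:330,180:380]
cv2.imwrite('pics/p4.png',cv2.resize(b,(600,600),interpolation=cv2.INTER_CUBIC))"
```

```text
clock: 10.3
tcp_pos: [0.5725, 0.1168, 0.1702]
eef_rot: [[-0.874, 0.486, -0.0], [0.486, 0.874, -0.0], [-0.0, -0.0, -1.0]]
force: [0.0, 1.3, -2.6]
grip_width: 0.0112
grip_force: 35.0
clock: 11.55
tcp_pos: [0.5725, 0.1169, 0.1702]
eef_rot: [[-0.986, 0.165, 0.0], [0.165, 0.986, -0.0], [-0.0, -0.0, -1.0]]
force: [-0.1, 0.0, -2.8]
grip_width: 0.0117
grip_force: 35.0
shift [0.0191 0.1175 0.0002] rot [-0.    0.   -0.21] t 11.55 q [ -4.  24. -13. 102.   7.  55.  61.] F [-0.1  0.  -2.8]
```

View pics/p4.png

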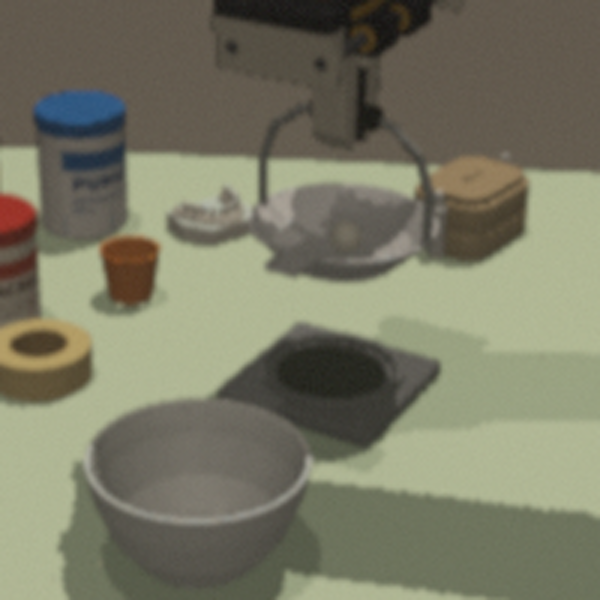

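```bash
python3 shift.py '0 0 0.001 0 0 0 0;0 0 0.003 0 0 0 0;0.001 0.006 0 0 0 0;0 0.002 0.01 0 0 0 0' 2>&1 | tail -3; python3 -c "
from h import *
goal([.573,.236,.17],80.7)"
```

```text
connect(sys.argv[1:4])
    ~~~~~~~^^^^^^^^^^^^^^^
ValueError: setting an array element with a sequence. The requested array has an inhomogeneous shape after 1 dimensions. The detected shape was (4,) + inhomogeneous part.
shift [0.0191 0.1175 0.0002] rot [ 0.   -0.   -0.21] t 11.6 q [ -4.  24. -13. 102.   7.  55.  61.] F [ 0.2 -0.6 -1.9]
```

The malformed row was rejected and nothing moved, so I'm retyping the rows.

```bash
python3 shift.py '0 0 0.001 0 0 0 0;0 0 0.003 0 0 0 0;0 0.001 0.006 0 0 0 0;0 0.002 0.01 0 0 0 0;0 0.003 0.015 0 0 0 0;0 0.004 0.021 0 0 0 0;0 0.005 0.028 0 0 0 0;0 0.006 0.035 0 0 0 0;0 0.007 0.042 0 0 0 0;0 0.008 0.049 0 0 0 0'; python3 shift.py '0 0.001 0.006 0 0 0 0;0 0.002 0.013 0 0 0 0;0 0.003 0.02 0 0 0 0;0 0.004 0.027 0 0 0 0;0 0.005 0.034 0 0 0 0;0 0.006 0.041 0 0 0 0;0 0.007 0.048 0 0 0 0;0 0.008 0.054 0 0 0 0;0 0.009 0.059 0 0 0 0;0 0.009 0.063 0 0 0 0'; python3 shift.py '0 0 0.0025 0 0 0 0;0 0.001 0.004 0 0 0 0;0 0.001 0.005 0 0 0 0;0 0.001 0.005 0 0 0 0;0 0.001 0.005 0 0 0 0;0 0.001 0.005 0 0 0 0;0 0.001 0.005 0 0 0 0;0 0.001 0.005 0 0 0 0' ;python3 -c "
from h import *
import cv2
goal([.573,.236,.17],80.7)
a=get_image('top')[160:280,150:310];b=get_image('side')[180:330,170:320]
cv2.imwrite('pics/p5.png',np.hstack([cv2.resize(a,(320,600)),cv2.resize(b,(480,600),interpolation=cv2.INTER_CUBIC)])[:, 320:] if 0 else cv2.resize(b,(600,600),interpolation=cv2.INTER_CUBIC))"
```

```text
clock: 12.85
tcp_pos: [0.5726, 0.1671, 0.1702]
eef_rot: [[-0.986, 0.165, -0.0], [0.165, 0.986, 0.0], [0.0, 0.0, -1.0]]
force: [-0.2, -0.6, -2.9]
grip_width: 0.0117
grip_force: 35.0
clock: 14.1
tcp_pos: [0.5741, 0.2305, 0.1702]
eef_rot: [[-0.986, 0.165, -0.0], [0.165, 0.986, 0.0], [0.0, -0.0, -1.0]]
force: [0.6, 0.9, -3.5]
grip_width: 0.0117
grip_force: 35.0
clock: 15.1
tcp_pos: [0.574, 0.2352, 0.1702]
eef_rot: [[-0.986, 0.165, -0.0], [0.165, 0.986, -0.0], [0.0, -0.0, -1.0]]
force: [0.2, 0.3, -2.8]
grip_width: 0.0117
grip_force: 35.0
shift [0.0011 0.0006 0.0002] rot [-0.   -0.   -0.21] t 15.1 q [-14.  28. -14.  97.   8.  57.  49.] F [ 0.2  0.3 -2.8]
```

View pics/p5.png

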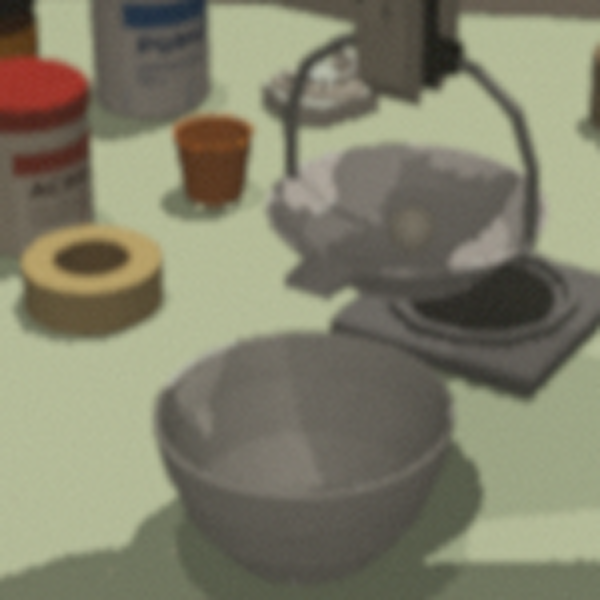

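```bash
python3 -c "
from h import *
print('lip',atz('side',250.5,253,.119),'bowl',atz('side',246.2,284.5,.062),'rimcentre',atz('side',170+407/4,180+219/4,.119), 'ball',atz('side',170+412/4,180+228/4,.109))
print(env.read_state()['force'],env.read_state()['qd'].round(2))"
```

```text
lip [0.57673645 0.31537206 0.119     ] bowl [0.58345916 0.31683842 0.062     ] rimcentre [0.56638285 0.24821483 0.119     ] ball [0.56800218 0.23704239 0.109     ]
[ 0.58569172  0.24588668 -2.33824695] [ 0.04 -0.05  0.09  0.02 -0.01  0.09  0.04]
```

The lip is within about 7 mm of the bowl's axis. The ball is in the middle of the plate, and the plate is level and still with its underside about 94 mm up. Handing in.

```bash
python3 -c "
from cell import env, order, get_image, camera_model
print(order.sign_off())"
```

```text
the job is handed in; nothing more can be done
None
```

I handed the job in at about 15 s, still holding the plate level after its quarter turn: by my camera estimate the lip is within about 7 mm of the bowl's axis, the plate's underside is about 94 mm up, and the ball is in the middle (no verdict was printed).

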